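# Right the knocked-over bedside bottle and close it

## Task

The square steel water bottle has been knocked over on the bedside top and its push-on wooden cap has popped part way out. Stand the bottle upright on the round cork coaster with its whole base on the cork, set it down gently and let go of it; then press the cap down until it is fully home. Leave the cup, the glasses case, the jar and the alarm clock where they are.

Things in the scene. Friction and masses are not known exactly. Their poses are not given: they have to be found in the camera images.
- bottle: brushed steel bottle, square section 50 x 50 mm, body 150 mm long, about 0.3 kg. Origin: centre of its base; z runs from base to cap, x and y are square to its side faces. It starts lying on a side face, z level, origin 25 mm above the table, cap end roughly towards the robot. Upright, its flat shoulder is 150 mm above the base.
- cap_top (a point): centre of the top face of the bottle's wooden cap: a disc 44 mm in diameter and 20 mm thick on the bottle's axis, which slides along that axis on a dark steel neck. 170.5 mm from the base when the cap is home, up to 16 mm more when it is out. Its z axis is the bottle's z axis.
- cap (a joint): how far the cap stands out from its home position, in m: 0 = fully home, 0.016 = fully out. Tight: it moves at a push of about 8 N and stays where it is left.
- coaster: plain cork disc fixed to the table, 110 mm in diameter, 6 mm thick. Origin: centre of its underside, on the table; its top is 6 mm higher.
- cup: open white ceramic cup, upright, rim 76 mm in diameter, 85 mm tall; origin: centre of its underside
- case: black glasses case lying flat, 150 (its x) x 56 x 32 mm tall; origin: centre of its underside
- jar: white jar with a wooden lid, upright, 64 mm in diameter, 65 mm tall; origin: centre of its underside
- clock: wooden block alarm clock, 45 (its x) x 110 x 75 mm tall; origin: centre of its underside
Mind the look-alikes: they are no part of the job. What is meant by the bottle is not turquoise, and is the smaller of those in its own colour.

How it is judged:
By the outcome, as a careful person would: the job done as asked, in the order asked, and still so for the second after the job is handed in, with the robot touching nothing.
It also fails if it takes over 59 s, if anything falls off the work surface, if the arm or the gripper's body presses on something with over 40 N, if the wrist force passes 120 N, or if a joint passes its speed limit or range.

## Robot

A 6-joint arm with a two-finger parallel gripper is mounted at the origin on the work surface. World frame = base frame: x ahead of the robot, y to its left, z up, the work surface at z = 0. Lengths are in m, angles in rad, forces in N, time in s.
With the tool pointing down it reaches from about 0.4 to 0.925 m from the base axis. Payload 3.4 kg.
Tool frame: the origin (TCP) lies at the very end of the fingers, on their centre line; the grasp point (between the pads) lies 19 mm behind it; z points along the fingers, y is the direction in which the jaws open and shut (so a half turn about z gives the same grasp; the last joint's range is limited). The gripper opens to 85 mm and grips with 20 to 120 N. Pads are 22 mm wide; open, the fingers measure 114 mm over their backs; the gripper's body (76 mm by 85 mm) begins 54 mm behind the grasp point. The pads swing forward as they close: fully open they stand 13 mm farther back than shut.
Start: joints at [1.151, 0.307, 1.506, -0, 1.328, -0.073], TCP at [0.195, 0.541, 0.231] pointing down, gripper open.
Joint ranges: [-3.12, 3.12], [-1.05, 2.28], [0.14, 2.33], [-1.42, 4.57], [0.1, 2.73], [-2.68, 2.68]. Speed limits (rad/s): [2.57, 2.57, 3.14, 3.14, 3.14, 3.14].

## Interface

Orientations are given as a unit quaternion [x, y, z, w].
In Python, from workcell import manip, inverse_kinematics, vision, job gives the robot as it stands. Calls block until the motion is done:
- manip.movep(position, orientation): joint-space move of the TCP to a pose.
- manip.move_linear(position, orientation=None, max_speed=0.15, contact_N=None): straight line of the TCP; orientation=None keeps the orientation; max_speed is the mean speed in m/s. With contact_N (N) it stops when the force on the tool has changed by that much, and returns True; else False.
- manip.move_joints(angles): joint-space move.
- manip.release() and manip.gripper_close(strength=None): open the fingers fully, or close them until they stop; strength is the grip in N (None keeps the last).
- manip.hold(seconds).
- inverse_kinematics(position, orientation): joint angles nearest the present ones, or None.
- manip.state(): the state.
- vision.capture(name): name is "side" or "top" or "wrist"; returns (picture, depth): 384x512x3 uint8, red, green, blue; 384x512 float32, m along the optical axis (not along the pixel's ray), 0 where there is no reading.
- vision.camera_model(name): a dict with "fovy" (degrees; the focal length in pixels is half the picture's height over the tangent of half this angle, whatever the lens; pixels are square), "cx", "cy" (the principal point, pixels), "R" (3x3) and "t" (3): a world point X has camera coordinates R X + t. Camera axes: x right, y down, z forward; pixel columns grow to the right and rows downward; lengths in m; the calibration is good to about 2 mm. The wrist camera is an equidistant fisheye: a pixel r from the principal point sees the ray r / f radians off the axis. A picture is of the moment at which its call begins: read the wrist's pose just before it. camera_model takes no time and is no camera call; for the wrist camera it gives the pose at the moment of the call.
A pose or a line that the arm cannot do raises manip.MotionError and nothing moves.
- job.job_done(): hands the job in, once; it reports no verdict.
The state is a dict: "t": time; "joint_pos": joint angles; "joint_velocities": joint speeds; "effort": joint torques, N m; "ee_pos": TCP position; "tcp_rot": TCP orientation; "ft_force": force on the tool from outside, world axes, zero at the start; "moment": the same for the moment, N m; "opening": finger opening in m.
Only numpy, scipy, OpenCV 4.12 (cv2) and the standard library are available. Lean on these libraries where they do the work, as an engineer would, in place of code of your own. Each camera call takes 0.05 s, during which the arm holds its last target. There are 200 camera calls.

## Working session

There is one attempt and no reset: what is moved stays moved. The work goes in short steps, each a Python script; the robot and the scene stay as the last script left them, time stands still between calls to the robot, and variables do not carry over. Pictures are saved under pics/ and viewed, about 8 in all and at most 12, crops included, and the job is handed in when it is done.

```bash
mkdir -p pics; ls; cat > h.py <<'E'
import numpy as np, cv2
from workcell import manip, inverse_kinematics, vision, job
from scipy.spatial.transform import Rotation as Rot
def cloud(name):
    m=vision.camera_model(name); im,d=vision.capture(name)
    R=np.array(m["R"]);t=np.array(m["t"]); f=192/np.tan(np.radians(m["fovy"])/2)
    v,u=np.mgrid[0:384,0:512].astype(float)
    if name=="wrist":
        x=u-m["cx"];y=v-m["cy"];r=np.hypot(x,y)+1e-9;k=np.tan(np.minimum(r/f,1.5))/r;c=np.dstack([x*k*d,y*k*d,d])
    else: c=np.dstack([(u-m["cx"])/f*d,(v-m["cy"])/f*d,d])
    P=(c-t)@R; P[d<=0]=np.nan
    return im,d,P
def save(im,n,s=1): cv2.imwrite("pics/"+n,cv2.resize(im[...,::-1],None,fx=s,fy=s))
E
python3 - <<'E'
from h import *
for n in("top","side"):
    im,d,P=cloud(n); save(im,n+"0.png",1.5); np.savez(n+"0.npz",im=im,d=d,P=P)
    m=vision.camera_model(n); R=np.array(m["R"]); print(n,-R.T@m["t"],R[2],m["fovy"])
    print((d>0).mean())
E
```

```text
pics
top [0.44350196 0.01692435 1.80374801] [ 0.05219159 -0.01490134 -0.99852591] 42.02601011929765
0.9959564208984375
side [ 0.82425027 -1.07610853  0.81328225] [-0.21511451  0.79470008 -0.56760685] 49.090342365191276
0.9896799723307291
```

View pics/top0.png

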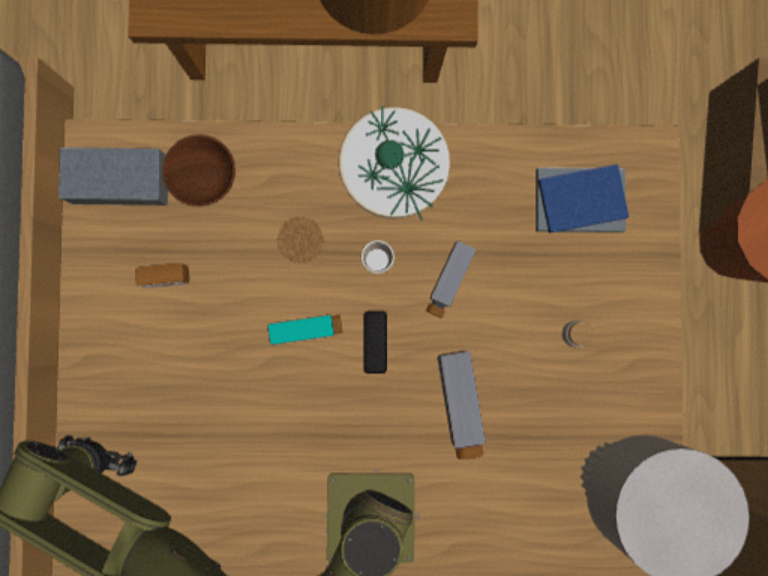

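View pics/side0.png

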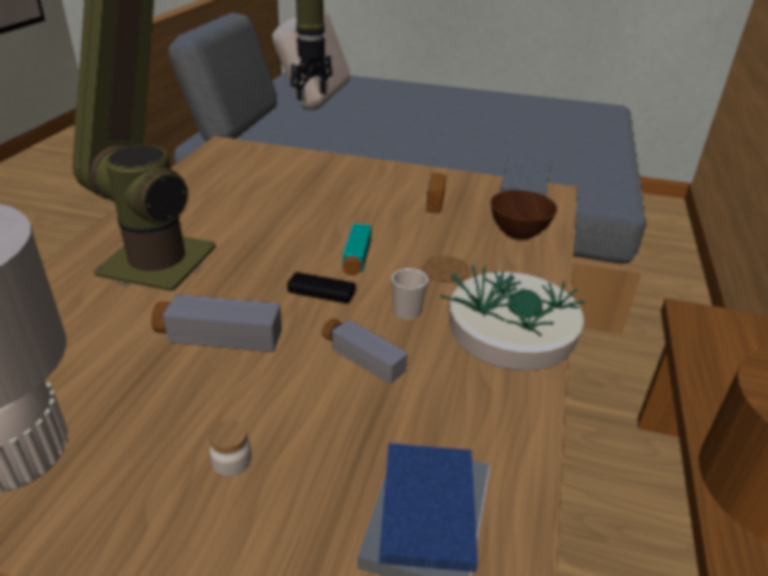

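The top view shows two lying grey steel bottles. The smaller one, which I want, is at about (455,275), with its cap at (436,310). The larger grey one is at (462,400) and the turquoise one at (303,329). The coaster is at (300,240) and the cup at (378,257).

```bash
cat > m.py <<'E'
from h import *
z=np.load("top0.npz");im=z["im"];P=z["P"];hsv=cv2.cvtColor(im,cv2.COLOR_RGB2HSV)
def box(x0,y0,x1,y1):
    b=np.zeros((384,512),bool); b[int(y0/1.5):int(y1/1.5),int(x0/1.5):int(x1/1.5)]=1; return b
# table bias
for n,b in dict(t1=box(300,270,350,310),t2=box(500,280,540,360)).items(): print(n,np.nanmedian(P[b],0))
b=box(415,230,485,325)
print("bottle heights",np.nanpercentile(P[b][...,2],[50,85,90,95,99]))
steel=b&(hsv[...,1]<70)&(P[...,2]>.040)
pts=P[steel][:,:2].astype(np.float32); print(len(pts),np.median(P[steel][:,2])); r=cv2.minAreaRect(pts);print(r,cv2.boxPoints(r))
w=b&(hsv[...,1]>110)&(P[...,2]>.022); q=P[w]; print("cap",len(q),np.nanmedian(q,0)); r=cv2.minAreaRect(q[:,:2].astype(np.float32)); print(r)
# coaster: contour by colour/height
c=box(265,205,335,275)
print("coaster h",np.nanmedian(P[box(290,230,310,250)],0),im[160,200],im[190,215],im[130,170])
g=c&(P[...,2]>.0035+np.nanmedian(P[box(300,270,350,310)][:,2])); cs,_=cv2.findContours(cv2.morphologyEx(g.astype(np.uint8),cv2.MORPH_OPEN,np.ones((3,3))),0,2)
k=max(cs,key=cv2.contourArea); print(cv2.minEnclosingCircle(k),cv2.contourArea(k),cv2.minAreaRect(k))
mm=np.zeros((384,512),np.uint8); cv2.drawContours(mm,[k],-1,1,-1); print("coaster",np.nanmean(P[mm>0],0))
E
python3 m.py; python3 - <<'E'
from h import *
o=[]
cx,cy=.60,.17
for tilt in (0,15,20,25,30,35):
  for az in (-60,-30,0,15,30,60,90):
    a,t=np.radians(az),np.radians(tilt)
    d=np.array([np.cos(a)*np.cos(t),np.sin(a)*np.cos(t),-np.sin(t)]); y=np.cross([0,0,1],d);y/=np.linalg.norm(y)
    for s in(1,-1):
      R=np.c_[np.cross(s*y,d),s*y,d]; p=np.array([cx,cy,.096])+.019*d
      q=inverse_kinematics(p,Rot.from_matrix(R).as_quat())
      if q is not None: print(tilt,az,s,np.round(q,2))
E
```

```text
t1 [ 5.40853056e-01  1.15224692e-01 -1.86842226e-04]
t2 [ 4.71154373e-01 -3.55375108e-01 -2.40509969e-04]
bottle heights [0.0018148  0.04733665 0.05014194 0.05281638 0.056952  ]
593 0.050002510400549274
((0.5743165016174316, -0.18694771826267242), (0.04979846253991127, 0.16126729547977448), 65.21500396728516) [[ 0.49067214 -0.17575064]
 [ 0.6370846  -0.2433562 ]
 [ 0.6579609  -0.1981448 ]
 [ 0.5115484  -0.13053924]]
cap 71 [ 0.49343364 -0.14799763  0.04189263]
((0.5559876561164856, -0.17530131340026855), (0.04130179435014725, 0.15730103850364685), 67.36956787109375)
coaster h [0.66225341 0.17721159 0.00613667] [134 100  67] [152 116  76] [156 121  79]
((196.5, 163.0), 6.726912021636963) 51.5 ((196.5, 163.0), (10.0, 9.0), 90.0)
coaster [0.64808681 0.18819955 0.00758653]
0 -60 1 [ 0.78  1.04  1.66 -1.34  1.68  1.15]
0 -60 -1 [ 0.78  1.04  1.66 -1.34  1.68 -2.  ]
0 -30 1 [0.77 1.05 2.09 4.44 1.57 1.57]
0 -30 -1 [ 0.77  1.05  2.09  4.44  1.57 -1.57]
0 60 1 [-0.4   1.06  2.11  1.69  1.57  1.54]
0 60 -1 [-0.4   1.06  2.11  1.69  1.57 -1.6 ]
0 90 1 [-0.36  1.04  1.69  1.24  1.71  1.96]
0 90
[... 1191 characters left out ...]
  0.86]
30 -60 -1 [ 0.7   0.75  1.7  -1.1   1.28 -2.28]
30 60 1 [-0.3   0.67  2.09  1.56  1.01  2.02]
30 60 -1 [-0.3   0.67  2.09  1.56  1.01 -1.12]
30 90 1 [-0.29  0.75  1.72  1.02  1.33  2.23]
30 90 -1 [-0.29  0.75  1.72  1.02  1.33 -0.91]
35 -60 1 [ 0.68  0.71  1.7  -1.04  1.22  0.79]
35 -60 -1 [ 0.68  0.71  1.7  -1.04  1.22 -2.35]
35 0 1 [0.38 0.59 2.31 3.61 0.74 1.44]
35 0 -1 [ 0.38  0.59  2.31  3.61  0.74 -1.7 ]
35 30 1 [-0.05  0.59  2.32  2.46  0.78  1.75]
35 30 -1 [-0.05  0.59  2.32  2.46  0.78 -1.4 ]
35 60 1 [-0.26  0.62  2.07  1.49  0.92  2.14]
35 60 -1 [-0.26  0.62  2.07  1.49  0.92 -1.  ]
35 90 1 [-0.26  0.71  1.72  0.97  1.27  2.29]
35 90 -1 [-0.26  0.71  1.72  0.97  1.27 -0.85]
```

```bash
cat >> h.py <<'E'
def onplane(name,uv,z,m=None):
    m=m or vision.camera_model(name); R=np.array(m["R"]);t=np.array(m["t"]); f=192/np.tan(np.radians(m["fovy"])/2)
    xy=(np.atleast_2d(np.asarray(uv,float))-[m["cx"],m["cy"]])/f
    if name=="wrist":
        r=np.linalg.norm(xy,axis=1,keepdims=True)+1e-9; c=np.hstack([xy/r*np.sin(r),np.cos(r)])
    else: c=np.hstack([xy,np.ones((len(xy),1))])
    d=c@R; o=-R.T@t; return o+d*((z-o[2])/d[:,2:])
E
cat > m2.py <<'E'
from h import *
z=np.load("top0.npz");im=z["im"];P=z["P"];hsv=cv2.cvtColor(im,cv2.COLOR_RGB2HSV)
def big(m): 
    cs,_=cv2.findContours(m.astype(np.uint8),0,cv2.CHAIN_APPROX_NONE); return max(cs,key=cv2.contourArea)
def filled(k): 
    m=np.zeros((384,512),np.uint8); cv2.drawContours(m,[k],-1,1,-1); return m>0
b=np.zeros((384,512),bool); b[150:220,275:325]=1
S=filled(big(b&(hsv[...,1]<75)&(hsv[...,2]>110)))
vis=im.copy()
k=big(S)[:,0]; r=cv2.minAreaRect(onplane("top",k,.05)[:,:2].astype(np.float32)); print("steel",r); print(cv2.boxPoints(r))
C=filled(big(b&(hsv[...,1]>125)&(P[...,2]>.015))); k2=big(C)[:,0]; print("cap c",onplane("top",[k2.mean(0)],.04))
bl=cv2.GaussianBlur(im,(0,0),1.2).astype(int); 
M=np.zeros((384,512),bool); M[130:190,170:230]=1
tab=np.median(bl[136:184,174:226].reshape(-1,3),0); 
for th in(136,141,146):
    co=cv2.morphologyEx((M&(bl[...,0]<th)).astype(np.uint8),cv2.MORPH_OPEN,np.ones((3,3))); kc=big(co); h=cv2.convexHull(kc)
    p=onplane("top",h[:,0],.006)[:,:2]; print("coaster",th,cv2.minEnclosingCircle(p.astype(np.float32)),cv2.minAreaRect(p.astype(np.float32)),cv2.contourArea(kc))
v=vis.copy(); cv2.drawContours(v,[big(S)],-1,(255,0,0),1);cv2.drawContours(v,[big(C)],-1,(0,255,0),1);cv2.drawContours(v,[kc],-1,(255,0,0),1)
a=np.hstack([vis[145:225,265:335],v[145:225,265:335],v[120:200,160:240]]); save(a,"crop1.png",3.5)
E
python3 m2.py
```

```text
steel ((0.5795367956161499, -0.1907787322998047), (0.048648301512002945, 0.14768831431865692), 65.63136291503906)
[[ 0.5022352  -0.1824673 ]
 [ 0.63676584 -0.24340437]
 [ 0.6568384  -0.19909017]
 [ 0.52230775 -0.13815309]]
cap c [[ 0.49185261 -0.14850347  0.04      ]]
coaster 136 ((0.6531681418418884, 0.14580050110816956), 0.08157941699028015) ((0.6606602072715759, 0.14654996991157532), (0.1052030622959137, 0.1550734043121338), 0.4724993109703064) 648.5
coaster 141 ((0.6313556432723999, 0.15866082906723022), 0.09043720364570618) ((0.6510187387466431, 0.15069018304347992), (0.1732155680656433, 0.11324538290500641), 70.70536804199219) 811.5
coaster 146 ((0.6295046806335449, 0.17390747368335724), 0.10826687514781952) ((0.661967933177948, 0.1730423867702484), (0.21394576132297516, 0.1176205575466156), 87.39275360107422) 1132.0
```

View pics/crop1.png

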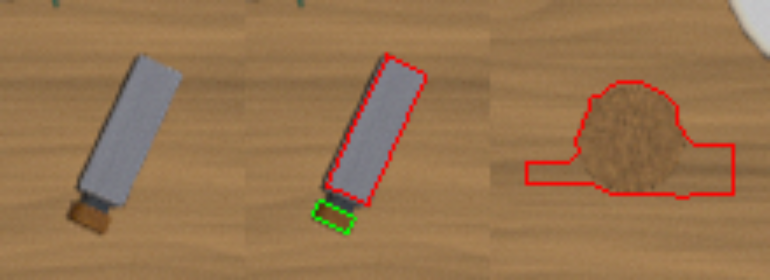

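The crop confirms the outline of the small bottle (base at top right, cap at lower left). The coaster is centred at about (200.6,159.4) in original top-view pixels. Next I check joint solutions for picking and placing together.

```bash
cat >> h.py <<'E'
COAST=onplane("top",[[200.6,159.4]],.006)[0]
B=np.array([-.911,.412,0]);B/=np.linalg.norm(B); C0=np.array([.5795,-.1908,.025]); BASE0=C0-.075*B
Z=np.array([0,0,1.])
def pick(s,tilt,sg):
    t=np.radians(tilt); d=-Z*np.cos(t)-B*np.sin(t); y=sg*np.cross(Z,B)
    R=np.c_[np.cross(y,d),y,d]; g=BASE0+s*B; return g,R
def place(base,s,tilt,sg,az):
    # same grasp, bottle upright; tool's horizontal heading az (deg)
    a,t=np.radians([az,tilt]); h=np.array([np.cos(a),np.sin(a),0]); d=h*np.cos(t)-Z*np.sin(t)
    y=sg*np.cross(Z,B); g,Rp=pick(s,tilt,sg)
    # bottle frame: columns (down-dir at pick -> h), y, axis
    Bp=np.c_[-Z,np.cross(B,-Z),B]; Bq=np.c_[h,np.cross(Z,h),Z]
    return np.asarray(base)+s*Z, Bq@Bp.T@Rp
def tcp(g,R): return g+.019*R[:,2]
def q(R): return Rot.from_matrix(R).as_quat()
E
python3 - <<'E'
from h import *
print(COAST,BASE0)
for tilt in(18,25):
  for sg in(1,-1):
    g,R=pick(.085,tilt,sg); qp=inverse_kinematics(tcp(g,R),q(R)); print("PICK",tilt,sg,None if qp is None else np.round(qp,2))
    for az in(-90,-75,-60,-45,-30,60,75,90):
      g,R=place(COAST,.085,tilt,sg,az); a=inverse_kinematics(tcp(g,R),q(R)); b=inverse_kinematics(tcp(g+.12*Z,R),q(R)); c=inverse_kinematics(tcp(g-.12*R[:,2],R),q(R))
      if a is not None: print(az,np.round(a,2),b is not None and np.round(b,1),c is not None and np.round(c,1))
E
```

```text
[0.66074315 0.17146588 0.006     ] [ 0.64783645 -0.22170518  0.025     ]
PICK 18 1 [-0.38  0.51  1.96 -0.04  0.35  1.65]
-90 [ 0.6   1.02  1.16 -0.95  1.84  0.8 ] [ 0.6  0.9  1.1 -1.   1.9  0.7] [ 0.7  1.1  0.9 -0.9  2.   0.7]
-75 [ 0.66  0.96  1.37 -1.07  1.62  0.83] [ 0.7  0.8  1.3 -1.1  1.7  0.7] [ 0.8  1.   1.2 -1.   1.8  0.7]
-60 [ 0.69  0.9   1.58 -1.25  1.42  0.91] [ 0.7  0.7  1.6 -1.2  1.5  0.7] [ 0.8  0.9  1.5 -1.1  1.6  0.8]
-30 [0.66 0.83 2.   4.44 1.15 1.25] [0.7 0.6 2.  4.6 1.1 1. ] False
60 [-0.32  0.83  1.99  1.66  1.21  1.91] [-0.3  0.6  2.   1.6  1.2  2.2] [-0.5  0.7  2.   1.4  1.3  1.9]
75 [-0.33  0.85  1.79  1.36  1.33  2.09] [-0.3  0.7  1.8  1.3  1.4  2.3] [-0.5  0.8  1.8  1.2  1.4  2.1]
90 [-0.3   0.9   1.57  1.14  1.51  2.21] [-0.3  0.7  1.5  1.1  1.6  2.4] [-0.5  0.9  1.5  1.   1.7  2.3]
PICK 18 -1 [-0.38  0.51  1.96 -0.04  0.35 -1.49]
-90 [ 0.6   1.02  1.16 -0.95  1.84 -2.35] [ 0.6  0.9  1.1 -1.   1.9 -2.5] [ 0.7  1.1  0.9 -0.9  2.  -2.5]
-75 [ 0.66  0.96  1.37 -1.07  1.62 -2.31] [ 0.7  0.8  1.3 -1.1  1.7 -2.5] [ 0.8  1.   1.2 -1.   1.8 -2.4]
-60 [ 0.69  0.9  
[... 1460 characters left out ...]
.9  2.  -2.5]
-75 [ 0.64  0.9   1.38 -1.    1.55 -2.35] [ 0.6  0.8  1.3 -1.   1.6 -2.5] [ 0.8  0.9  1.2 -0.9  1.7 -2.4]
-60 [ 0.67  0.84  1.59 -1.17  1.33 -2.3 ] [ 0.7  0.7  1.5 -1.1  1.4 -2.5] [ 0.8  0.8  1.5 -1.1  1.5 -2.4]
-45 [ 0.67  0.78  1.79 -1.42  1.14 -2.2 ] [ 0.7  0.6  1.7 -1.3  1.2 -2.5] [ 0.9  0.7  1.8 -1.2  1.3 -2.3]
-30 [ 0.63  0.75  1.98  4.51  1.01 -2.01] False False
60 [-0.29  0.75  1.97  1.59  1.08 -1.11] [-0.3  0.5  1.9  1.4  1.1 -0.8] [-0.5  0.6  2.   1.4  1.2 -1. ]
75 [-0.3   0.79  1.78  1.29  1.23 -0.96] [-0.3  0.6  1.7  1.2  1.3 -0.7] [-0.5  0.7  1.7  1.1  1.4 -0.9]
90 [-0.28  0.84  1.58  1.08  1.42 -0.87] [-0.3  0.7  1.5  1.1  1.5 -0.7] [-0.4  0.8  1.5  1.   1.6 -0.8]
```

```bash
python3 - <<'E'
from h import *
import pickle
_,R=pick(.085,18,1)
D=Rot.from_euler('xyz',[np.pi,0,0]).as_quat()
manip.movep([.58,.17,.30],manip.state()["tcp_rot"])
m=vision.camera_model("wrist"); im,d=vision.capture("wrist"); save(im,"w1.png"); pickle.dump((m,im,d),open("w1.pkl","wb"))
g,R=pick(.085,18,1); manip.movep(tcp(g,R)-.14*R[:,2],q(R))
m=vision.camera_model("wrist"); im,d=vision.capture("wrist"); save(im,"w2.png"); pickle.dump((m,im,d),open("w2.pkl","wb"))
s=manip.state(); print(s["t"],s["ee_pos"],s["ft_force"],s["opening"])
cv2.imwrite("pics/w12.png",cv2.resize(np.vstack([cv2.imread("pics/w1.png"),cv2.imread("pics/w2.png")]),(400,600)) if 0 else np.hstack([cv2.resize(cv2.imread("pics/w%d.png"%i),(400,300)) for i in(1,2)]))
E
```

```text
4.4083 [ 0.53677895 -0.171073    0.14032091] [-0.02887324  0.09537841 -0.78391367] 0.08566622742878746
```

View pics/w12.png

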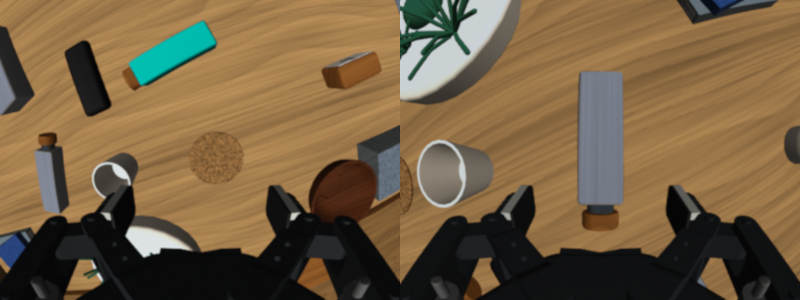

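In the wrist views, the coaster is at about (277,202) in full-size w1 pixels. In w2 the bottle lies straight along the tool and centred between the fingers, with the cap visibly out.

```bash
python3 - <<'E'
from h import *
import pickle
def big(m):
    cs,_=cv2.findContours(m.astype(np.uint8),0,cv2.CHAIN_APPROX_NONE); return max(cs,key=cv2.contourArea)
m,im,d=pickle.load(open("w1.pkl","rb"))
g=cv2.cvtColor(im,cv2.COLOR_RGB2GRAY).astype(np.float32); e=cv2.GaussianBlur(np.abs(g-cv2.GaussianBlur(g,(0,0),2)),(0,0),2)
M=np.zeros(g.shape,bool); M[155:248,225:330]=1
th=(e[M].max()+np.median(e[M]))/2.6
k=big(M&(e>th)); p=onplane("wrist",k[:,0],.006,m)[:,:2].astype(np.float32); print(th,np.median(e[M]),e[M].max(),cv2.minEnclosingCircle(p),cv2.fitEllipse(p))
E4=[[190,158],[243,158],[216,132],[216,184]]; p=onplane("wrist",np.array(E4)*1.28,.006,m); print(p,COAST)
m,im,d=pickle.load(open("w2.pkl","rb")); hsv=cv2.cvtColor(im,cv2.COLOR_RGB2HSV)
M=np.zeros(g.shape,bool); M[80:290,215:300]=1
k=big(M&(hsv[...,1]<75)&(hsv[...,2]>90)); r=cv2.minAreaRect(onplane("wrist",k[:,0],.05,m)[:,:2].astype(np.float32)); print(r,cv2.boxPoints(r),C0)
E
```

```text
4.328387 2.8125284 8.441277 ((0.6753937005996704, 0.1679653525352478), 0.02491382695734501) ((0.6750769019126892, 0.1658889651298523), (0.027266496792435646, 0.046904318034648895), 161.0890655517578)
[[0.64164764 0.12647132 0.006     ]
 [0.67748413 0.22627356 0.006     ]
 [0.60916715 0.19192373 0.006     ]
 [0.71275571 0.15719556 0.006     ]] [0.66074315 0.17146588 0.006     ]
((0.5784953236579895, -0.19013611972332), (0.04876100271940231, 0.14874187111854553), 65.42340850830078) [[ 0.5007219  -0.18137634]
 [ 0.63598865 -0.24323946]
 [ 0.6562688  -0.1988959 ]
 [ 0.521002   -0.13703278]] [ 0.5795 -0.1908  0.025 ]
```

```bash
cat >> h.py <<'E'
COAST=np.array([.6605,.174,.006])
E
python3 - <<'E'
from h import *
g,R=pick(.085,18,1)
manip.move_linear(tcp(g,R),q(R),max_speed=.12,contact_N=12) and print("contact",manip.state()["ee_pos"],tcp(g,R))
manip.gripper_close(60); print(manip.state()["opening"],manip.state()["ft_force"])
manip.move_linear(tcp(g+[0,0,.1],R),max_speed=.12)
for h in(.25,.2,.15):
    gp,Rp=place(COAST,.085,18,1,-75)
    if inverse_kinematics(tcp(gp+h*Z,Rp),q(Rp)) is not None: break
manip.move_linear(tcp(g+[-.03,0,.25],R),max_speed=.2)
s=manip.state();print(h,s["t"],s["opening"],s["ft_force"])
manip.movep(tcp(gp+h*Z,Rp),q(Rp)); manip.move_linear(tcp(gp+.06*Z,Rp),q(Rp),max_speed=.15)
s=manip.state();print(s["t"],s["opening"],s["ft_force"])
im,d,P=cloud("side");save(im,"s1.png");t,_,_=cloud("top");save(t,"t1.png")
cv2.imwrite("pics/st1.png",np.hstack([cv2.imread("pics/s1.png")[60:320,120:460],cv2.imread("pics/t1.png")[60:320,60:400]]))
E
```

```text
0.04944925207699114 [-1.63596386  1.8040675   4.98631252]
0.25 8.05 0.049556144943312556 [ 0.13717994 -0.32490234 -4.18560414]
10.9 0.04923675634045953 [-0.23390998  0.18742151 -4.02339994]
```

View pics/st1.png

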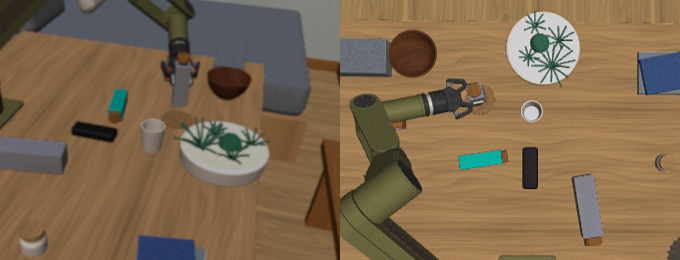

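The side and top views show the bottle upright in the gripper over the coaster, with the cap at about (194,150) in top-view pixels. I check its tilt and then lower it.

```bash
cat >> h.py <<'E'
def capfind(zlo=.19):
    im,d,P=cloud("top"); hsv=cv2.cvtColor(im,cv2.COLOR_RGB2HSV)
    w=(P[...,2]>zlo-.05)&(hsv[...,1]>110)&(hsv[...,0]<20)&(np.abs(P[...,0]-COAST[0])<.06)&(np.abs(P[...,1]-COAST[1])<.06)
    q=P[w]; k=np.median(q[:,2]); q=q[np.abs(q[:,2]-k)<.008]; print("cap top",len(q),np.nanmean(q,0),np.ptp(q[:,:2],axis=0)); return np.nanmean(q,0)
E
python3 - <<'E'
from h import *
capfind(.25)
im,d,P=cloud("side"); hsv=cv2.cvtColor(im,cv2.COLOR_RGB2HSV)
s=(hsv[...,1]<70)&(np.abs(P[...,0]-COAST[0])<.05)&(np.abs(P[...,1]-COAST[1])<.05)&(P[...,2]>.07)&(P[...,2]<.2)
q_=P[s]
for a in np.arange(.07,.2,.02):
    k=(q_[:,2]>=a)&(q_[:,2]<a+.02)
    if k.sum()>5: print(round(a,2),k.sum(),q_[k].mean(0),np.ptp(q_[k],axis=0))
E
```

```text
cap top 145 [0.66128669 0.17244678 0.24943956] [0.04098589 0.04126751]
0.07 63 [0.66655254 0.1504719  0.08112831] [0.04915194 0.01977725 0.01834361]
0.09 77 [0.66607044 0.15015507 0.09986956] [0.05175664 0.02390399 0.019362  ]
0.11 80 [0.66571869 0.14997163 0.11985082] [0.05060616 0.02096213 0.01990395]
0.13 92 [0.66609768 0.15069189 0.14034164] [0.05774908 0.0330348  0.01976572]
0.15 163 [0.66033649 0.16470036 0.1610799 ] [0.09052305 0.07813074 0.01968358]
0.17 131 [0.6600933  0.1665784  0.17887693] [0.084821   0.07958199 0.01978767]
0.19 51 [0.66433961 0.15264153 0.19478278] [0.05906247 0.04620931 0.009751  ]
```

The bottle is vertical and centred, and the cap is about 13 mm out. Now I lower it slowly, release it and retreat.

```bash
python3 - <<'E'
from h import *
gp,Rp=place(COAST,.085,18,1,-75)
manip.move_linear(tcp(gp+.010*Z,Rp),q(Rp),max_speed=.08); 
c=manip.move_linear(tcp(gp-.006*Z,Rp),q(Rp),max_speed=.012,contact_N=3)
s=manip.state(); print(c,s["ee_pos"]-tcp(gp,Rp),s["ft_force"],s["t"])
manip.hold(.2); manip.release(); manip.hold(.3); print(manip.state()["ft_force"],manip.state()["opening"])
p=np.array(manip.state()["ee_pos"])
manip.move_linear(p-.03*Rp[:,2],max_speed=.05); manip.move_linear(p-.12*Rp[:,2],max_speed=.12)
print(manip.state()["t"],manip.state()["ft_force"])
capfind(.19)
im,d,P=cloud("side");save(im,"s2.png");t,_,_=cloud("top");save(t,"t2.png")
cv2.imwrite("pics/st2.png",np.hstack([cv2.resize(cv2.imread("pics/s2.png")[100:230,190:320],None,fx=3,fy=3),cv2.resize(cv2.imread("pics/t2.png")[95:225,130:260],None,fx=3,fy=3)]))
E
```

```text
True [ 2.19556294e-05 -1.16056949e-05 -1.31967785e-03] [1.78775608 1.01652828 4.81682519] 12.7917
[-0.20340693  1.44258155 -0.40355054] 0.08517253857238341
15.3917 [ 0.39176546 -0.77856615 -0.56761372]
cap top 135 [0.66145384 0.17277202 0.18710962] [0.04250274 0.04298512]
```

View pics/st2.png

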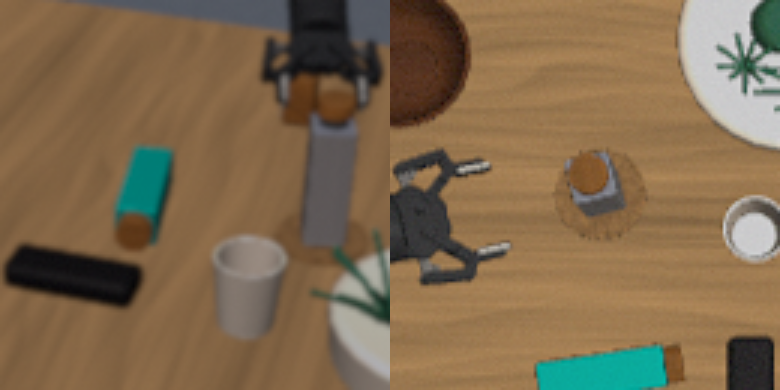

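The bottle stands upright with its whole base on the cork, nothing else has moved, and the cap is still out. Now I press the cap with closed fingers pointing down.

```bash
python3 - <<'E'
from h import *
p=np.array(manip.state()["ee_pos"]); manip.move_linear(p+[0,.03,.17],max_speed=.2)
manip.gripper_close(30)
a=np.radians(15); D=None
for yaw in np.arange(0,2*np.pi,np.pi/8):
    R=(Rot.from_euler('z',yaw)*Rot.from_euler('x',np.pi)).as_quat(); qq=inverse_kinematics([.661,.173,.26],R)
    if qq is None: continue
    c=np.abs(np.array(qq)-manip.state()["joint_pos"]).max()
    if D is None or c<D[0]: D=(c,R)
R=D[1]; manip.movep([.661,.173,.26],R); print(manip.state()["t"])
print(manip.move_linear([.661,.173,.20],max_speed=.1,contact_N=5))
c=manip.move_linear([.661,.173,.172],max_speed=.015,contact_N=22); s=manip.state()
print(c,s["ee_pos"],s["ft_force"],s["t"])
manip.hold(.3); s=manip.state(); print(s["ee_pos"],s["ft_force"])
E
```

```text
18.3167
False
False [0.66287042 0.17341072 0.17663924] [-2.42600134  0.04329712 17.29439731] 21.0833
[0.66286143 0.17339711 0.17665838] [-3.22588093 -0.32753386 17.16716921]
```

```bash
python3 - <<'E'
from h import *
c=manip.move_linear([.661,.173,.169],max_speed=.01,contact_N=14); manip.hold(.3); s=manip.state(); print(c,s["ee_pos"],s["ft_force"])
manip.move_linear([.661,.173,.20],max_speed=.04); manip.move_linear([.661,.173,.28],max_speed=.15)
manip.move_linear([.56,.26,.32],max_speed=.2)
capfind(.18); print(manip.state()["t"],manip.state()["ft_force"])
im,d,P=cloud("side");save(im,"s3.png");t,_,_=cloud("top");save(t,"t3.png")
cv2.imwrite("pics/st3.png",np.hstack([cv2.resize(cv2.imread("pics/s3.png")[100:230,190:320],None,fx=3,fy=3),cv2.resize(cv2.imread("pics/t3.png")[95:225,130:260],None,fx=3,fy=3)]))
E
```

```text
True [0.66378713 0.17367938 0.17696227] [-0.69711295 -0.09550976  6.29013043]
cap top 126 [0.66084579 0.17212434 0.17548279] [0.04004488 0.04005015]
24.3417 [-0.6004746   0.09030923 -0.19636193]
```

View pics/st3.png

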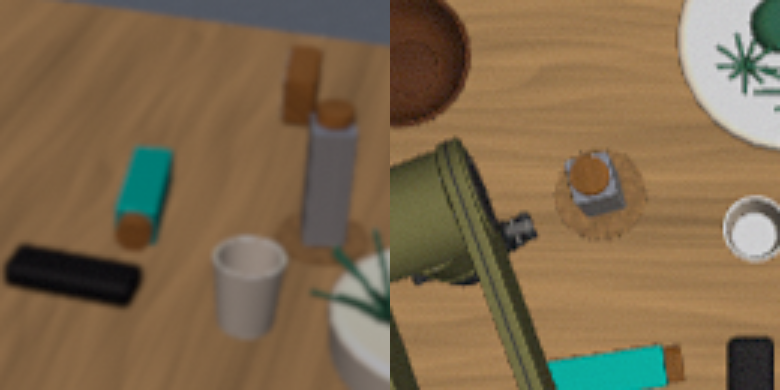

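The cap now sits on the shoulder. The second push ended at only 6 N, so I press firmly once more to confirm.

```bash
python3 - <<'E'
from h import *
manip.move_linear([.661,.173,.28],max_speed=.2); manip.move_linear([.661,.173,.185],max_speed=.12)
c=manip.move_linear([.661,.173,.168],max_speed=.015,contact_N=28); s=manip.state(); print(c,s["ee_pos"],s["ft_force"])
manip.move_linear([.661,.173,.20],max_speed=.04); manip.move_linear([.661,.173,.28],max_speed=.15)
manip.move_linear([.56,.26,.32],max_speed=.2); manip.hold(.5)
capfind(.18); s=manip.state();print(s["t"],s["ft_force"])
b,_,P0=0,0,np.load("top0.npz"); im=vision.capture("top")[0]
df=cv2.absdiff(cv2.GaussianBlur(im,(5,5),0),cv2.GaussianBlur(P0["im"],(5,5),0)).max(2)
for n,(x,y) in dict(cup=(378,257),case=(375,342),jar=(578,334),clock=(162,275)).items():
    x,y=int(x/1.5),int(y/1.5); print(n,(df[y-22:y+22,x-22:x+22]>35).sum())
E
```

```text
True [0.66341161 0.17352406 0.17694708] [-1.55169937  0.97149722  6.05297233]
cap top 121 [0.66106384 0.17268136 0.17675903] [0.04039604 0.03957615]
29.9583 [ 0.15407675  0.09681189 -0.19215249]
cup 0
case 0
jar 0
clock 611
```

```bash
python3 -c "
from h import *
job.job_done(); print(manip.state()['t'])"
```

```text
the job is handed in; nothing more can be done
the job is handed in; nothing more can be done
```

The small steel bottle is standing upright on the cork coaster with its cap pressed home, and I've handed the job in. The clock read about 30 s at the last check, against the 59 s limit.

**What I did:** I gripped the bottle as it lay, stood it upright over the coaster and lowered it until contact read about 5 N. I let go and backed the gripper away before pressing the cap down with closed fingers.

**Last checks:**
- **Placement:** the bottle's axis was within about 2 mm of my estimate of the coaster's centre. My two measurements of that centre differed by about 4 mm, well inside the 20 mm or so of spare cork.
- **Cap:** the last press stopped when the force had changed by 28 N, with the fingertips at a height of 176.9 mm. The camera put the cap top at 176.8 mm, and fully home is 176.5 mm.
- **Two odd readings:** after the second and third presses the force read only 6 N, because the arm eases off once it stops. One camera reading of the cap top, between those presses, was 175.5 mm, which I put down to about 1 mm of noise.
- **Other objects:** the cup, glasses case and jar look unchanged from above. The same check flagged the clock, most likely because the arm was blocking the view. The side view shows it at the same spot as at the start.

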